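# Roll the pin to the blue start band

### The arm

A 6-joint arm with a two-finger parallel gripper is mounted at the origin on the work surface. World frame = base frame: x ahead of the robot, y to its left, z up, the work surface at z = 0. Lengths are in m, angles in rad, forces in N, time in s.
With the tool pointing down it reaches from about 0.4 to 0.825 m from the base axis. Payload 7 kg.
Tool frame: the origin (TCP) lies midway between the tips of the shut fingers; the grasp point (between the pads) lies arm.hold_point_z behind it (arm.hold_point_z is the distance from the TCP to the grasp point, in m); z points along the fingers, y is the line along which they close (so a half turn about z gives the same grasp; the last joint's range is limited). The gripper opens to 88 mm and grips with 3 to 60 N. Pads are 19 mm wide; open, the fingers measure 130 mm over their backs; the gripper's body (78 mm by 193 mm) begins 47 mm behind the grasp point.
Start: joints at [-0.865, 0.359, 0.012, 0, -1.224, -0.288], TCP at [0.274, -0.617, 0.227] pointing down, gripper open.
Joint ranges: [-3.07, 3.07], [-1.43, 2.12], [-1.02, 1.25], [-3.03, 1.67], [-3.05, -0], [-3.03, 3.03]. Speed limits (rad/s): [2.39, 2.39, 3.01, 3.14, 3.14, 3.14].

### API

Orientations are given as [roll, pitch, yaw] about the fixed x, y, z axes, in that order (R = Rz(yaw) Ry(pitch) Rx(roll)).
In Python, from station import arm gives the robot as it stands.
- The arm moves only by the shell command python3 -m crank 'ROWS' [OPENING] [FORCE]. ROWS is JSON, a list that holds one entry, the list of rows, each a list of 4 numbers: the shift along the tool's x, y, z in units of 25 mm (1.0 is 25 mm), then the turn about the tool's z in units of 5 degrees (1.0 is 5 degrees). A call has 1 to 12 rows; each row is the pose to reach, as a shift and turn from the pose commanded when the call began, along the tool's axes at that moment; what a row does not reach only later rows make up. A row lasts 1/8 s, in which the tool goes at most 62.5 mm and 10.7 degrees, less where a joint would pass 70% of its speed; a pose out of reach is approached as far as the arm can. A call with a gripper value outside its range is refused whole. OPENING is the closure, from 0 (fully open) to 1 (shut), set as the call begins (- or left out, the last holds). The fingers move at their own pace and stop on an object; FORCE is the grip in N (left out, the last holds). Time passes only in rows, so rows that repeat a pose let the fingers close. It gives the time, the measured TCP pose, the force, the opening and the grip force at its end, in the units of the state.
- arm.get_state(): the state, without advancing time (a new reading comes with each control period).
- arm.grab_frame(name): name is "side" or "top" or "wrist"; returns (picture, depth): 480x640x3 uint8, red, green, blue; 480x640 float32, m along the optical axis (not along the pixel's ray), 0 where there is no reading.
- arm.get_calibration(name): a dict with "mtx" (3x3 intrinsics, pixels), "k1" (the pictures are not rectified: a ray, as slopes to the right and down, at radius r is drawn at 1 + k1 r^2 times it, then the intrinsics apply), "R" (3x3) and "t" (3): a world point X has camera coordinates R X + t; the wrist camera has in their place "mount" (4x4, takes a point from camera to tool coordinates, whose origin is the TCP and whose axes are the flange's). Camera axes: x right, y down, z forward; pixel columns grow to the right and rows downward; lengths in m; the calibration is good to about 2 mm. A picture is of the moment at which its call begins: read the wrist's pose just before it. get_calibration takes no time and is no camera call.
- arm.job_done(): hands the job in; it is judged then, once.
Trained networks look in the newest picture that a camera, given by its name, has taken for a name from the list of things; names that differ only in an ending like _2 or _b are one class to them, and where a whole thing is asked for, a point or a joint stands for the part that bears it (a point fixed in the world has none). Each returns a list of dicts, best first, with "score" (0 to 1); they miss things now and then, are a little off and sometimes report something else, mostly with a low value. They report only what shows in the picture. A call takes as long as a camera call.
- arm.recognise(thing, camera): "extent" ([left, top, width, height] in pixels, round what is visible of it).
- arm.trace(thing, camera): "mask" (480x640 bool, what is visible of it) and "extent" ([left, top, width, height] in pixels, round what is visible of it).
The state is a dict: "t": time; "q": joint angles; "qd": joint speeds; "joint_efforts": joint torques, N m; "eef_pos": TCP position; "ee_rot": TCP orientation; "force": force on the tool from outside, world axes, zero at the start; "moment": the same for the moment, N m; "width": finger opening in m; "gripper_force": force on a finger pad.
Only numpy, scipy, OpenCV 4.12 (cv2) and the standard library are available. Lean on these libraries where they do the work, as an engineer would, in place of code of your own. Each camera call takes 0.05 s, during which the arm holds its last target. There are 200 camera calls.

### The job

Get the slab board ready for the next slab: with the fingertips on top of the rolling pin's barrel, roll it along the two strips until it rests squarely over the blue band, in as many strokes as it takes, then leave it lying still there. Push only on its upper half so that it really rolls; do not pinch or lift it, and leave the other things alone.

Things in the scene. Friction and masses are not known exactly. Their poses are not given: they have to be found in the camera images.
- pin: Sizes in mm. Rolling pin, 0.3 to 0.7 kg. Barrel 70 in diameter, 190 long; red handles 30 thick end 152 from the middle and turn with it. Origin: middle of the axis, 61 above the table (top at 96). x: along the pin; z: up at the start, to a white line, turns as it rolls. Friction about 0.6, slight rolling resistance. Its top moves twice as far as the pin. Keep the fingertips above its mid-height.
- slab_board: Fixed pale board, 300 (x) x 600 (y) x 18 thick. Origin: centre of its underside, on the table. Two dark strips, 26 wide and 8 tall, run along its y at x = -70 and +70; the pin lies across them and rolls on their tops, 26 above the table, along the board's +y or -y.
- blue_band: The target: a flat blue painted band right across the board and its strips, 300 long (x) and 24 wide (y). Origin: its centre, on the board's top, 18 above the table. It lies on either side of the pin, 70 to 130 from the pin's axis along the board. The pin's axis should end over this band and parallel to it.
- yellow_band: Same as the blue band but yellow, on the other side of the pin: not the target.
- test_cup: small white test cup, 48 across, 45 high, standing on the slab board near its +y end; loose, to be left alone. Origin: centre of its underside. Sizes in mm.
- wood_rib: flat dark wooden potter's rib, 90 x 50 x 7, lying on the slab board near its -y end; loose, to be left alone. Origin: centre of its underside. Sizes in mm.
- mug: white mug, 82 across, 90 high, on the table to the left of the board; loose, to be left alone. Origin: centre of its underside. Sizes in mm.
- bowl: blue bowl, 150 across, 60 high, on the table to the right of the board; loose, to be left alone. Origin: centre of its underside. Sizes in mm.
- glaze_jar: amber glaze jar with white cap, 72 across, 85 high, on the table to the right; loose, to be left alone. Origin: centre of its underside. Sizes in mm.
- tumbler: white tumbler, 72 across at the rim, 100 high, on the table to the left; loose, to be left alone. Origin: centre of its underside. Sizes in mm.

How it is judged:
By the outcome, as a careful person would: the job done as asked, in the order asked, and still so for the second after the job is handed in, with the robot touching nothing.
It also fails if it takes over 58 s, if anything falls off the work surface, if the arm or the gripper's body presses on something with over 40 N, if the wrist force passes 120 N, or if a joint passes its speed limit or range.

## Working session

There is one attempt and no reset: what is moved stays moved. The work goes in short steps, Python scripts to look and compute and a shell command to move; the robot and the scene stay as the last step left them, time stands still between calls to the robot, and variables do not carry over. Pictures are saved under pics/ and viewed, at most 10 in all, crops included, and the job is handed in when it is done.

```bash
ls; mkdir -p pics
cat > h.py <<'E'
import numpy as np, cv2
from station import arm
def world(cam, uv, depth=None, z=None):
    c=arm.get_calibration(cam); K=np.array(c["mtx"]); k1=c["k1"]
    uv=np.atleast_2d(np.array(uv,float))
    s=cv2.undistortPoints(uv[:,None,:],K,np.array([k1,0,0,0,0.]))[:,0]
    d=np.c_[s,np.ones(len(s))]; R=np.array(c["R"]);t=np.array(c["t"])
    o=-R.T@t; w=d@R
    if depth is not None: return o+w*np.asarray(depth)[:,None]
    return o+w*((z-o[2])/w[:,2])[:,None]
def maskpts(cam,m,dep):
    v,u=np.nonzero(m&(dep>0)); return world(cam,np.c_[u,v],dep[v,u])
E
python3 - <<'E'
from h import *
np.set_printoptions(precision=4,suppress=True)
im,d=arm.grab_frame("top"); cv2.imwrite("pics/top1.png",im[:,:,::-1])
for n in ["pin","blue_band","yellow_band","slab_board","test_cup","wood_rib"]:
    r=arm.trace(n,"top")
    for q in r[:2]:
        P=maskpts("top",q["mask"],d); 
        if len(P)<10: continue
        c=np.median(P,0); mr=cv2.minAreaRect((P[:,:2]*1000).astype(np.float32))
        print(n,round(q["score"],2),q["extent"],P.mean(0),"z",np.percentile(P[:,2],[5,50,95]),mr)
s=arm.get_state();print(s["t"],s["eef_pos"],s["ee_rot"],s["force"],s["width"],arm.hold_point_z)
E
```

```text
pics
pin 0.8 [286.1, 189.8, 31.2, 101.9] [0.5276 0.0731 0.0828] z [0.0633 0.0855 0.0978] ((532.372314453125, 73.89859008789062), (304.5008544921875, 71.65391540527344), 8.370440483093262)
blue_band 0.73 [326.2, 190.8, 16.7, 95.1] [ 0.5516 -0.0248  0.0183] z [0.0101 0.0181 0.0271] ((553.5023193359375, -24.466224670410156), (306.3704833984375, 24.133792877197266), 8.838183403015137)
yellow_band 0.64 [257.5, 199.4, 17.6, 96.2] [0.5159 0.1866 0.0188] z [0.0104 0.0184 0.0282] ((517.7943115234375, 187.05010986328125), (299.7708740234375, 29.177547454833984), 8.608064651489258)
slab_board 0.58 [198.5, 182.8, 205.7, 120.5] [0.5287 0.0839 0.0181] z [0.0089 0.0175 0.0279] ((484.4094543457031, 69.69073486328125), (415.3045959472656, 610.9909057617188), 8.79401683807373)
test_cup 0.65 [202.5, 243.2, 18.0, 17.1] [0.4894 0.3381 0.0408] z [0.0173 0.042  0.0648] ((487.0139465332031, 335.4505615234375), (47.46816635131836, 45.60887908935547), 64.20043182373047)
wood_rib 0.68 [376.6, 214.3, 20.6, 27.0] [ 0.5806 -0.1815  0.0235] z [0.0158 0.0236 0.0306] ((581.4867553710938, -180.71261596679688), (86.22953033447266, 50.671958923339844), 13.987518310546875)
wood_rib 0.31 [256.5, 199.5, 17.5, 95.3] [0.5179 0.1864 0.0187] z [0.0103 0.0184 0.0281] ((518.7650756835938, 186.43341064453125), (301.5661315917969, 29.031009674072266), 9.363129615783691)
0.35 [ 0.2738 -0.6168  0.2263] [ 3.1412 -0.0001 -2.7238] [-0.7507  0.4681 -0.148 ] 0.08747247192076033 0.0188
```

```bash
cat > m.py <<'E'
from h import *
np.set_printoptions(precision=4,suppress=True)
def line(P):
    c=P[:,:2].mean(0); u=np.linalg.svd(P[:,:2]-c,full_matrices=False)[2][0]; u*=np.sign(u[0]); return c,np.degrees(np.arctan2(u[1],u[0]))
def measure(cam="top"):
    im,d=arm.grab_frame(cam); out={}
    for n in ["pin","blue_band","yellow_band"]:
        r=arm.trace(n,cam)
        if not r: print("no",n); continue
        m=r[0]["mask"]
        if n=="pin":
            P=maskpts(cam,m,d); mr=cv2.minAreaRect((P[:,:2]*1000).astype(np.float32)); 
            print("pin rect",mr)
            Q=P[P[:,2]>0.08]; out[n]=(np.array(mr[0])/1000,line(P)[1]); print("pin top",line(Q),len(Q))
        else:
            v,u=np.nonzero(m); out[n]=line(world(cam,np.c_[u,v],z=0.018))
        print(n,out[n])
    a=np.radians(out["blue_band"][1]); y=np.array([-np.sin(a),np.cos(a)]); x=np.array([np.cos(a),np.sin(a)])
    D=out["blue_band"][0]-out["pin"][0]; print("to go: y",D@y,"x",D@x)
    return im
def toward(p,yawdeg):
    s=arm.get_state(); R=cv2.Rodrigues(np.zeros(3))[0]
    from scipy.spatial.transform import Rotation as Ro
    R=Ro.from_euler("xyz",s["ee_rot"]).as_matrix()
    print("t",s["t"],"pos",s["eef_pos"],"F",s["force"],"rows units",R.T@(np.array(p)-s["eef_pos"])/0.025,"turn",-(yawdeg-np.degrees(s["ee_rot"][2]))/5)
E
python3 - <<'E'
from m import *
measure()
im=measure("side"); cv2.imwrite("pics/side1.png",im[:,:,::-1])
toward([.532,.074,.16],-81.3)
E
```

```text
pin rect ((531.3136596679688, 73.07775115966797), (300.75677490234375, 69.45480346679688), 7.879581451416016)
pin top (array([0.5305, 0.0737]), np.float64(8.282921858934998)) 1196
pin (array([0.5313, 0.0731]), np.float64(7.886763366591798))
blue_band (array([ 0.5516, -0.0245]), np.float64(8.948945127288141))
yellow_band (array([0.5151, 0.1864]), np.float64(9.052273670156229))
to go: y -0.09958768847474651 x 0.004861277107810277
pin rect ((548.2889404296875, 51.08212661743164), (317.75238037109375, 125.23934173583984), 8.5122709274292)
pin top (array([0.5323, 0.0848]), np.float64(8.156470761066098)) 955
pin (array([0.5483, 0.0511]), np.float64(8.124851514102804))
blue_band (array([ 0.4991, -0.0371]), np.float64(8.500239289599829))
yellow_band (array([0.5219, 0.1823]), np.float64(8.63210603367147))
to go: y -0.07996692678578944 x -0.06168436655141306
t 0.75 pos [ 0.2739 -0.6169  0.2265] F [ 0.7055 -0.2464  0.6592] rows units [-20.6502  21.0693   2.6636] turn -14.952500383361135
```

View pics/top1.png

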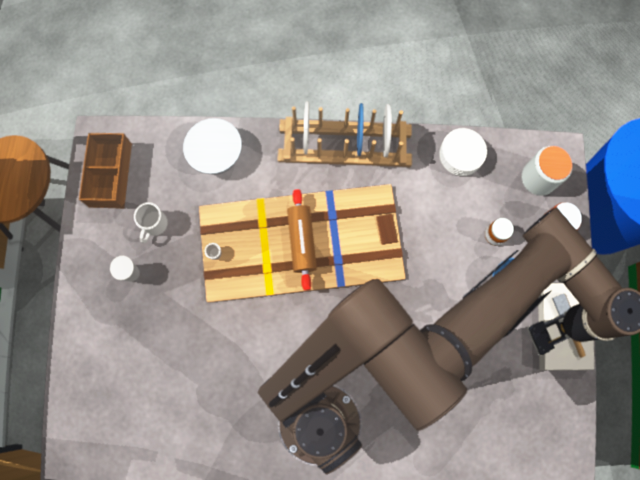

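View pics/side1.png

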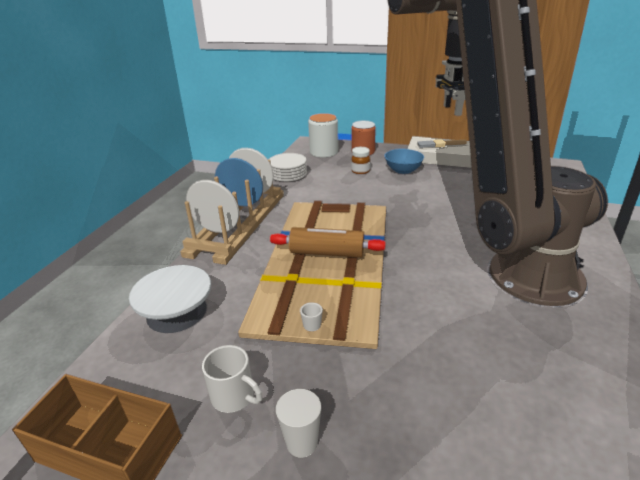

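The top view shows the pin around (302,237) with its white line up. Blue is to its right at (335,238) and yellow to its left. The side view agrees. The pin has to roll about 100 mm along board −y.

```bash
python3 -m crank '[[[-1.3,1.3,-0.5,-1],[-2.7,2.7,-0.5,-2],[-4.1,4.2,-0.5,-3.3],[-5.5,5.6,-0.5,-4.6],[-6.9,7.0,-0.5,-5.9],[-8.3,8.4,-0.5,-7.2],[-9.7,9.9,-0.5,-8.5],[-11.1,11.3,-0.5,-9.8],[-12.5,12.7,-0.5,-11],[-13.9,14.1,-0.5,-12.3],[-15.3,15.5,-0.5,-13.6],[-16.6,16.9,-0.5,-15]]]' 0
python3 - <<'E'
from m import *
y=np.array([-.152,.988]); p=np.array([.5315,.0735])+.016*y
toward([*p,.115],-81.2)
E
```

```text
t: 2.25
eef_pos: [0.4822, -0.0607, 0.2394]
ee_rot: [-3.141, 0.0, -1.411]
force: [0.1, 0.2, 0.7]
width: 0.0875
gripper_force: 0.0
t 2.25 pos [ 0.4822 -0.0607  0.2394] F [0.1285 0.2437 0.665 ] rows units [-5.6239 -2.8037  4.9803] turn 0.07645031391564316
```

```bash
python3 -m crank '[[[-1.4,-0.7,0.3,0],[-2.9,-1.4,0.8,0],[-4.3,-2.1,1.5,0],[-5.6,-2.7,2.3,0],[-5.6,-2.7,3.1,0],[-5.6,-2.7,3.9,0],[-5.6,-2.7,4.4,0],[-5.6,-2.7,4.4,0],[-5.6,-2.7,4.4,0],[-5.6,-2.7,4.4,0]]]' 0
python3 - <<'E'
from m import *
y=np.array([-.152,.988]); p=np.array([.5315,.0735])+.016*y
toward([*p,.096],-81.2)
E
```

```text
t: 3.5
eef_pos: [0.5271, 0.0865, 0.1299]
ee_rot: [-3.14, 0.0, -1.415]
force: [-0.2, 0.1, 0.2]
width: 0.0879
gripper_force: 0.0
t 3.5 pos [0.5271 0.0865 0.1299] F [-0.1685  0.0939  0.1601] rows units [-0.0979 -0.0914  1.3565] turn 0.02625947034877072
```

```bash
python3 -m crank '[[[-0.1,-0.1,0.5,0],[-0.1,-0.1,0.9,0],[-0.1,-0.1,1.1,0],[-0.1,-0.1,1.2,0],[-0.1,-0.1,1.3,0],[-0.1,-0.1,1.36,0],[-0.1,-0.1,1.36,0],[-0.1,-0.1,1.36,0]]]' 0
```

```text
t: 4.5
eef_pos: [0.5288, 0.0893, 0.0953]
ee_rot: [-3.141, 0.0, -1.415]
force: [-0.1, 0.4, -0.1]
width: 0.0875
gripper_force: 0.1
```

```bash
python3 -m crank '[[[0,0,0.04,0],[0,0,0.06,0],[0,0,0.06,0],[0,0,0.06,0]]]'; python3 -c "
from h import *; s=arm.get_state(); print(s['force'],s['moment'],s['eef_pos'])"
```

```text
t: 5.0
eef_pos: [0.529, 0.0894, 0.0945]
ee_rot: [-3.141, 0.0, -1.415]
force: [-2.2, 0.3, 8.7]
width: 0.0877
gripper_force: 4.2
[-2.17460192  0.2978897   8.68335885] [ 0.13830384  1.32393685 -0.06371921] [0.52901479 0.08937376 0.09447857]
```

```bash
python3 -m crank '[[[0.1,0,0.02,0],[0.35,0,0.01,0],[0.65,0,0.01,0],[0.95,0,0.01,0],[1.25,0,0.01,0],[1.55,0,0.01,0],[1.85,0,0.01,0],[2.15,0,0.02,0],[2.4,0,0.03,0],[2.55,0,0.04,0],[2.6,0,0.04,0],[2.6,0,0.04,0]]]'; python3 -c "
from h import *; s=arm.get_state(); print(s['force'],s['moment'],s['eef_pos'])"
```

```text
t: 6.5
eef_pos: [0.5386, 0.0239, 0.0948]
ee_rot: [-3.141, -0.001, -1.414]
force: [-9.3, -4.3, 22.3]
width: 0.0878
gripper_force: 11.5
[-9.34682034 -4.31303942 22.28914138] [-1.25501     3.35177065 -0.023128  ] [0.53857361 0.02390243 0.09483788]
```

Run:
```python
from m import *
im=measure("side"); cv2.imwrite("pics/side2.png",im[:,:,::-1])
```

```text
pin rect ((544.17626953125, 15.357627868652344), (302.10455322265625, 127.07825469970703), 8.512344360351562)
pin top (array([0.536 , 0.0523]), np.float64(8.009372127822743)) 869
pin (array([0.5442, 0.0154]), np.float64(8.500403797011783))
no blue_band
yellow_band (array([0.5133, 0.1814]), np.float64(9.282123631362165))Traceback (most recent call last):
  File "<stdin>", line 2, in <module>
  File "m.py", line 18, in measure
    a=np.radians(out["blue_band"][1]); y=np.array([-np.sin(a),np.cos(a)]); x=np.array([np.cos(a),np.sin(a)])
                 ~~~^^^^^^^^^^^^^
KeyError: 'blue_band'
```

```bash
python3 -m crank '[[[0,0,-0.04,0],[0,0,-0.1,0],[0,0,-0.6,0],[0,0,-1,0],[-0.4,0,-1,0],[-0.9,0,-1,0],[-1.3,0,-1,0],[-1.3,0,-1,0]]]'
python3 - <<'E'
from m import *
im,d=arm.grab_frame("side"); cv2.imwrite("pics/side2.png",im[:,:,::-1])
P=maskpts("side",arm.trace("pin","side")[0]["mask"],d); print(line(P[P[:,2]>.08]))
E
```

```text
t: 7.7
eef_pos: [0.5335, 0.0581, 0.1173]
ee_rot: [3.141, -0.0, -1.413]
force: [0.2, -0.7, -0.2]
width: 0.0876
gripper_force: 0.0
(array([0.5361, 0.0529]), np.float64(8.699785107133714))
```

View pics/side2.png

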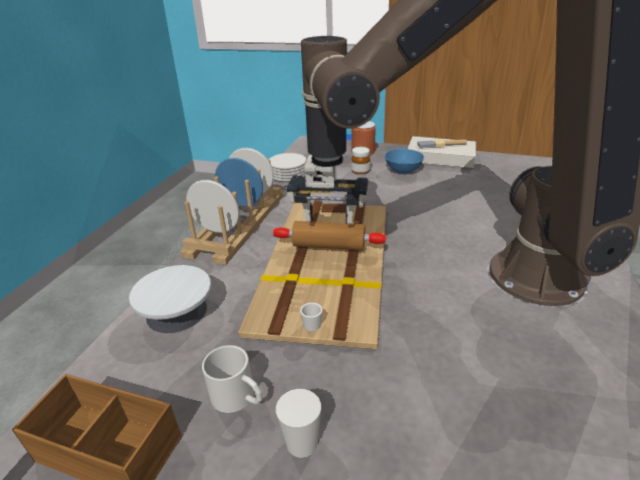

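Picture: the pin, now at about (328,236), sits under the open fingers and has rolled about 32 mm. Next is the second stroke.

```bash
python3 -m crank '[[[0,0,0.5,0],[0,0,0.85,0],[0,0,0.93,0],[0,0,0.97,0],[0,0,0.97,0],[0,0,0.97,0]]]' && python3 -m crank '[[[0.1,0,0,0],[0.35,0,0,0],[0.65,0,-0.01,0],[0.95,0,-0.01,0],[1.25,0,-0.01,0],[1.55,0,-0.01,0],[1.85,0,-0.01,0],[2.15,0,0,0],[2.4,0,0,0],[2.55,0,0,0],[2.6,0,0,0],[2.6,0,0,0]]]' && python3 -m crank '[[[0,0,-0.04,0],[0,0,-0.1,0],[0,0,-0.6,0],[0,0,-1,0],[-0.4,0,-1,0],[-0.9,0,-1,0],[-1.3,0,-1,0],[-1.3,0,-1,0]]]'
python3 - <<'E'
from m import *
im,d=arm.grab_frame("side")
P=maskpts("side",arm.trace("pin","side")[0]["mask"],d); print(line(P[P[:,2]>.08]))
im,d=arm.grab_frame("top"); cv2.imwrite("pics/top2.png",im[:,:,::-1])
for n in ["pin","blue_band"]:
  r=arm.trace(n,"top"); print(n,[(q["score"],q["extent"],line(maskpts("top",q["mask"],d))) for q in r[:1]])
E
```

```text
t: 8.55
eef_pos: [0.5336, 0.0568, 0.0942]
ee_rot: [3.141, -0.0, -1.415]
force: [-5.9, 0.9, 15.3]
width: 0.0877
gripper_force: 7.5
t: 10.05
eef_pos: [0.5431, -0.0086, 0.0949]
ee_rot: [3.14, -0.002, -1.415]
force: [-10.2, -3.6, 23.2]
width: 0.0874
gripper_force: 11.3
t: 11.05
eef_pos: [0.5386, 0.026, 0.1181]
ee_rot: [3.141, -0.0, -1.413]
force: [0.3, 0.1, 0.3]
width: 0.088
gripper_force: 0.0Traceback (most recent call last):
  File "<stdin>", line 3, in <module>
IndexError: list index out of range
```

```bash
python3 -m crank '[[[0,0,0.5,0],[0,0,0.85,0],[0,0,0.93,0],[0,0,0.97,0],[0,0,0.97,0],[0,0,0.97,0]]]' && python3 -m crank '[[[0.1,0,0,0],[0.35,0,0,0],[0.65,0,-0.01,0],[0.95,0,-0.01,0],[1.25,0,-0.01,0],[1.55,0,-0.01,0],[1.85,0,-0.01,0],[2.1,0,-0.01,0],[2.25,0,-0.01,0],[2.35,0,-0.01,0],[2.4,0,-0.01,0],[2.4,0,-0.01,0]]]' && python3 -m crank '[[[0,0,-0.04,0],[0,0,-0.1,0],[0,0,-0.6,0],[0,0,-1.5,0],[0,0,-2.5,0],[0,0,-3.5,0],[1.5,0,-4,0],[3,0,-4,0],[5,0,-4,0],[7,0,-4,0],[9,0,-4,0],[9,0,-4,0]]]'
python3 - <<'E'
from m import *
im,d=arm.grab_frame("top"); cv2.imwrite("pics/top2.png",im[:,:,::-1])
try: measure()
except Exception as e: print(e)
try: measure("side")
except Exception as e: print(e)
E
```

```text
t: 11.9
eef_pos: [0.5385, 0.0247, 0.0944]
ee_rot: [3.141, -0.0, -1.415]
force: [-4.0, 0.4, 7.1]
width: 0.0878
gripper_force: 3.7
t: 13.4
eef_pos: [0.5472, -0.0354, 0.0955]
ee_rot: [3.14, -0.001, -1.415]
force: [-7.7, -2.3, 16.7]
width: 0.0878
gripper_force: 8.3
t: 14.9
eef_pos: [0.5832, -0.2596, 0.1942]
ee_rot: [3.141, -0.0, -1.418]
force: [-0.2, 0.4, 0.0]
width: 0.0871
gripper_force: 0.0
pin rect ((557.6140747070312, 9.742488861083984), (36.847877502441406, 279.7666015625), 87.4059829711914)
pin top (array([0.5631, 0.004 ]), np.float64(1.1796727009620964)) 202
pin (array([0.5576, 0.0097]), np.float64(0.14340177057009598))
blue_band (array([ 0.4316, -0.5834]), np.float64(-84.92777198159975))
yellow_band (array([0.517 , 0.1863]), np.float64(8.705262546024095))
to go: y -0.1779768453638609 x 0.5796963465184141
pin rect ((575.9573364257812, -77.75442504882812), (338.9187316894531, 193.9792022705078), 8.267000198364258)
pin top (array([ 0.5458, -0.0101]), np.float64(8.510943404040857)) 795
pin (array([ 0.576 , -0.0778]), np.float64(5.865626858468356))
blue_band (array([ 0.5629, -0.0246]), np.float64(8.968313989175153))
yellow_band (array([0.512 , 0.1807]), np.float64(8.560192511337865))
to go: y 0.054489327857835876 x -0.00460566293494427
```

View pics/top2.png

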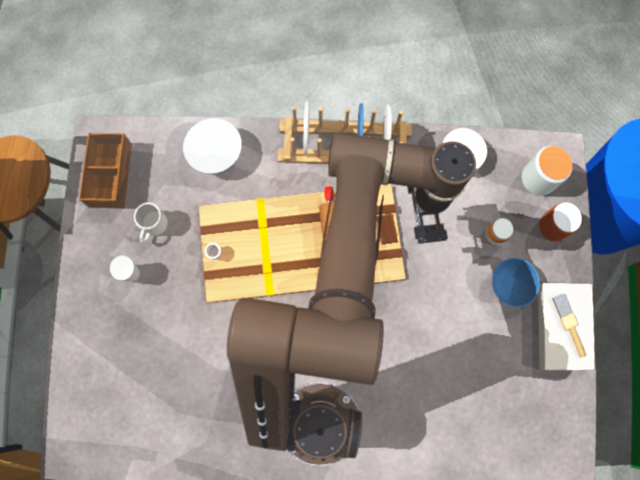

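```bash
python3 -m crank '[[[1,1,-1,0],[2.2,2,-2,0],[3.6,3,-2.4,0],[5,4,-2.4,0],[6.4,5,-2.4,0],[7.8,6,-2.4,0],[9,6.5,-2.4,0],[9,6.5,-2.4,0]]]'
python3 - <<'E'
from m import *
im,d=arm.grab_frame("top"); cv2.imwrite("pics/top3.png",cv2.resize(im[160:320,180:420,::-1],None,fx=3,fy=3))
for i in range(2):
  try: measure()
  except Exception as e: print(e)
E
```

```text
t: 16.35
eef_pos: [0.4567, -0.5054, 0.2538]
ee_rot: [3.141, 0.0, -1.417]
force: [-0.4, 0.3, -0.8]
width: 0.088
gripper_force: 0.0
pin rect ((549.944091796875, -20.450828552246094), (297.34490966796875, 70.05186462402344), 8.344606399536133)
pin top (array([ 0.5443, -0.0206]), np.float64(8.265329945543026)) 1197
pin (array([ 0.5499, -0.0205]), np.float64(8.527061098120628))
no blue_band
yellow_band (array([0.5128, 0.1855]), np.float64(8.64330943153871))
'blue_band'
pin rect ((563.69384765625, -20.53857421875), (319.71331787109375, 73.55850982666016), 8.155444145202637)
pin top (array([ 0.5441, -0.021 ]), np.float64(8.223295216294689)) 1208
pin (array([ 0.5637, -0.0205]), np.float64(8.162860656228046))
no blue_band
yellow_band (array([0.5153, 0.1858]), np.float64(8.849501669503793))
'blue_band'
```

View pics/top3.png

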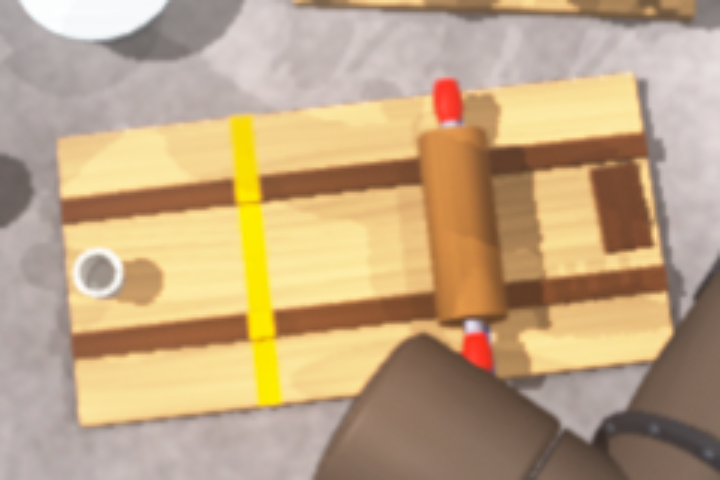

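Picture: the pin is straight and covers the band, which no longer shows. By measurement 4–5 mm are left, so one short last stroke is needed.

```bash
python3 -m crank '[[[-1,-0.7,0,0],[-2.5,-1.4,0,0],[-4.2,-2.1,0,0],[-6,-2.8,0,0],[-8,-3.5,0,0],[-10,-4.2,0,0],[-12,-4.9,0,0],[-14,-5.6,0,0],[-16,-6.2,0,0],[-18,-6.4,1,0],[-19.6,-6.5,2.5,0],[-19.6,-6.5,4,0]]]' >/dev/null; python3 -m crank '[[[0,0,0.5,0],[0,0,0.5,0]]]'
python3 - <<'E'
from m import *
toward([.5436,-.0162,.0957],-81.2)
E
```

```text
t: 18.55
eef_pos: [0.5419, 0.005, 0.1418]
ee_rot: [3.141, -0.001, -1.415]
force: [0.6, -0.4, 0.7]
width: 0.0876
gripper_force: 0.0
t 18.55 pos [0.5419 0.005  0.1418] F [ 0.5625 -0.3778  0.6675] rows units [0.8471 0.0644 1.8457] turn 0.027153394723350745
```

```bash
python3 -m crank '[[[0.5,0,0.4,0],[0.83,0,0.9,0],[0.83,0,1.4,0],[0.83,0,1.7,0],[0.83,0,1.8,0],[0.83,0,1.8,0],[0.83,0,1.8,0]]]'
python3 - <<'E'
from m import *
toward([.5436,-.0162,.0957],-81.2)
E
```

```text
t: 19.42
eef_pos: [0.5455, -0.0149, 0.0971]
ee_rot: [-3.141, 0.0, -1.414]
force: [-0.2, -0.3, 0.8]
width: 0.0878
gripper_force: 0.0
t 19.425 pos [ 0.5455 -0.0149  0.0971] F [-0.1686 -0.2954  0.8059] rows units [0.0381 0.0821 0.0569] turn 0.03230362551248902
```

```bash
python3 -m crank '[[[0,0,0.06,0],[0,0,0.1,0],[0,0,0.1,0],[0.05,0,0.1,0],[0.12,0,0.1,0],[0.2,0,0.1,0],[0.28,0,0.1,0],[0.34,0,0.1,0],[0.37,0,0.1,0],[0.37,0,0.1,0],[0.37,0,0.1,0],[0.37,0,0.1,0]]]' && python3 -m crank '[[[0,0,-0.04,0],[0,0,-0.1,0],[0,0,-0.6,0],[0,0,-1.5,0],[0,0,-2.5,0],[0,0,-3.5,0],[1.5,0,-4,0],[3,0,-4.5,0],[5,0.5,-5,0],[7,1.5,-5.5,0],[9,2.5,-6,0],[11,3.5,-6,0]]]' && python3 -m crank '[[[1.5,1,0,0],[3.2,2,0,0],[4.8,3,0,0],[6.4,4,0,0],[8,5,0,0],[8,5,0,0],[8,5,0,0]]]'
python3 - <<'E'
from m import *
im,d=arm.grab_frame("top"); cv2.imwrite("pics/top4.png",cv2.resize(im[160:320,180:420,::-1],None,fx=3,fy=3))
for i in range(2):
  try: measure()
  except Exception as e: print(e)
E
```

```text
t: 20.92
eef_pos: [0.547, -0.0246, 0.096]
ee_rot: [-3.14, -0.001, -1.414]
force: [-3.9, -0.8, 14.0]
width: 0.0878
gripper_force: 6.6
t: 22.42
eef_pos: [0.5028, -0.3115, 0.2464]
ee_rot: [-3.139, -0.001, -1.414]
force: [1.9, -0.5, -0.8]
width: 0.088
gripper_force: 0.0
t: 23.3
eef_pos: [0.4103, -0.5266, 0.2445]
ee_rot: [3.142, 0.0, -1.416]
force: [-0.9, 0.6, 0.4]
width: 0.0879
gripper_force: 0.0
pin rect ((508.281005859375, -31.403091430664062), (426.0893859863281, 74.63459777832031), 7.187082767486572)
pin top (array([ 0.5453, -0.0252]), np.float64(7.776915267435472)) 1186
pin (array([ 0.5083, -0.0314]), np.float64(8.543484911310912))
no blue_band
yellow_band (array([0.5193, 0.1868]), np.float64(8.969786671514727))
'blue_band'
pin rect ((548.4970703125, -28.158424377441406), (295.60003662109375, 75.3726577758789), 8.726359367370605)
pin top (array([ 0.5438, -0.0257]), np.float64(8.520742871494107)) 1191
pin (array([ 0.5485, -0.0282]), np.float64(8.625506566728339))
no blue_band
yellow_band (array([0.5163, 0.1862]), np.float64(8.87990701753047))
'blue_band'
```

View pics/top4.png

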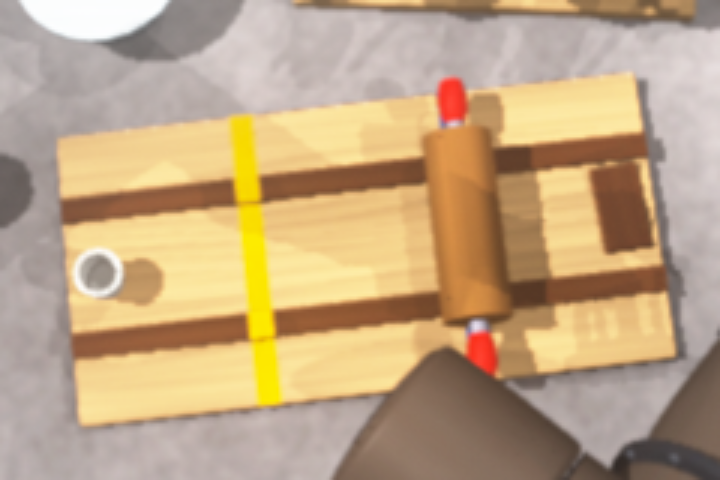

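Picture: the pin is square over the band's position, with an offset of about 0 mm by measurement, and the cup and rib are undisturbed.

```bash
python3 -c "
from station import arm
print(arm.job_done())"
```

```text
the job is handed in; nothing more can be done
None
```

I rolled the pin about 100 mm in four strokes onto the blue band. By the last measurement it rests centred there and square to within about half a degree, with the cup and rib undisturbed; the job was handed in at about 23 s, and no verdict came back.

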